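# Seat the conical flasks in their own rings

## Task

Put each of the three conical flasks into the cork ring of its own size - small, medium and large - so that it stands upright, flat on the floor inside the ring; the small flask now stands in the large ring and must make way. Keep the flasks upright, set them down gently rather than dropping them, and leave the two beakers standing where they are.

Things in the scene. Friction and masses are not known exactly. Their poses are not given: they have to be found in the camera images.
- flask_small: the small conical glass flask (base 65 mm across, 117 mm high, pale orange filling), loose, upright; origin: centre of its underside, z axis up along the flask. It is taken by its upright neck, about 28 mm across between 86 and 117 mm above the origin (a good grip is at 104 mm, 40 N does no harm; held lightly it may swing a little about the grip); below that it widens as a cone to the base. At the start it stands in the large ring, where it does not belong.
- flask_medium: the medium conical glass flask (base 81 mm across, 146 mm high, pale orange filling), loose, upright; origin: centre of its underside, z axis up along the flask. It is taken by its upright neck, about 30 mm across between 112 and 137 mm above the origin (a good grip is at 126 mm, 40 N does no harm; held lightly it may swing a little about the grip); below that it widens as a cone to the base.
- flask_large: the large conical glass flask (base 96 mm across, 171 mm high, pale orange filling), loose, upright; origin: centre of its underside, z axis up along the flask. It is taken by its upright neck, about 35 mm across between 132 and 160 mm above the origin (a good grip is at 147 mm, 40 N does no harm; held lightly it may swing a little about the grip); below that it widens as a cone to the base.
- ring_small: the small cork flask ring, a round shallow seat fixed to the bench: outside 95 mm across, inside 79 mm, 14 mm high, its flat black floor 4 mm above the bench; origin: centre of its underside on the bench, z up. It belongs to the small flask (65 mm base).
- ring_medium: the medium cork flask ring, a round shallow seat fixed to the bench: outside 110 mm across, inside 94 mm, 14 mm high, its flat black floor 4 mm above the bench; origin: centre of its underside on the bench, z up. It belongs to the medium flask (81 mm base).
- ring_large: the large cork flask ring, a round shallow seat fixed to the bench: outside 126 mm across, inside 110 mm, 14 mm high, its flat black floor 4 mm above the bench; origin: centre of its underside on the bench, z up. It belongs to the large flask (96 mm base).
- beaker_high: taller empty glass beaker, 71 x 77 mm with spout, 114 mm high, loose bystander; origin: centre of its underside, z up
- beaker_low: lower glass beaker, 71 x 77 mm with spout, 90 mm high, loose bystander; origin: centre of its underside, z up
There are look-alikes about, which are no part of the job. What is shaped like the flask_small but purple is not meant.

How it is judged (in metres and radians):
At the end, for the whole second after the job is handed in: Each flask stands in the ring of its own size, its axis within 10 mm of the ring's centre, its underside on the ring's floor (less than 7.5 mm above the bench), upright within 3.4 degrees, released and at rest; both beakers stand within 30 mm of where they were (horizontal distance between flask_small and ring_small below 0.01 m and z of flask_small in the frame of ring_small between 0.001 and 0.0075 m and angle between each of flask_small, flask_medium, flask_large's own z axis and vertical below 0.06 rad and linear speed of each of flask_small, flask_medium, flask_large below 0.02 m/s and contact force between each of flask_small, flask_medium, flask_large and the fingers below 0.1 N and horizontal distance between flask_medium and ring_medium below 0.01 m and z of flask_medium in the frame of ring_medium between 0.001 and 0.0075 m and horizontal distance between flask_large and ring_large below 0.01 m and z of flask_large in the frame of ring_large between 0.001 and 0.0075 m and distance of each of beaker_high, beaker_low from where it was at the start of the episode below 0.03 m and angle between each of beaker_high, beaker_low's own z axis and vertical below 0.1 rad); the robot touches nothing.
It fails at once if a flask is tipped by more than about 35 degrees (angle between any of flask_small, flask_medium, flask_large's own z axis and vertical above 0.6 rad).
It fails at once if a flask is dropped: faster than 0.5 m/s within 30 mm of the bench ((height (world z) of flask_small below 0.03 m and linear speed of flask_small above 0.5 m/s) or (height (world z) of flask_medium below 0.03 m and linear speed of flask_medium above 0.5 m/s) or (height (world z) of flask_large below 0.03 m and linear speed of flask_large above 0.5 m/s)).
It fails at once if a beaker is moved by more than 30 mm or knocked over ((distance of beaker_high from where it was at the start of the episode above 0.03 m or angle between beaker_high's own z axis and vertical above 0.5 rad) or (distance of beaker_low from where it was at the start of the episode above 0.03 m or angle between beaker_low's own z axis and vertical above 0.5 rad)).
It also fails if it takes over 99 s, if anything falls off the work surface, if the arm or the gripper's body presses on something with over 40 N, if the wrist force passes 120 N, or if a joint passes its speed limit or range.

## Robot

A 6-joint arm with a two-finger parallel gripper is mounted at the origin on a cart in front of the work surface, level with it; the furniture and walls round the work are solid. World frame = base frame: x ahead of the robot, y to its left, z up, the work surface at z = 0. Lengths are in mm, angles in rad, forces in N, time in s.
With the tool pointing down it reaches from about 300 to 775 mm from the base axis. Payload 14.6 kg.
Tool frame: the origin (TCP) lies midway between the tips of the shut fingers; the grasp point (between the pads) lies grasp_offset behind it (grasp_offset is the distance from the TCP to the grasp point, in mm); z points along the fingers, y is the line along which they close (so a half turn about z gives the same grasp; the last joint's range is limited). The gripper opens to 94 mm and grips with 3 to 60 N. Pads are 16 mm wide; open, the fingers measure 119 mm over their backs; the gripper's body (75 mm by 177 mm) begins 78 mm behind the grasp point.
Start: joints at [1.219, 0.3, 1.521, -0, 1.321, -0.067], TCP at [154.529, 527.835, 205.446] pointing down, gripper open.
Joint ranges: [-3.03, 3.03], [-0.79, 2.21], [0.23, 2.52], [-1.04, 4.18], [0, 3.07], [-2.55, 2.55]. Speed limits (rad/s): [2.22, 2.22, 2.57, 3.14, 3.14, 3.14].

## Interface

Orientations are given as [roll, pitch, yaw] about the fixed x, y, z axes, in that order (R = Rz(yaw) Ry(pitch) Rx(roll)).
In Python, from cell import * gives the robot as it stands. The module is installed in compiled form; this text tells all that it offers.
- The arm moves only by the shell command python3 -m jog 'ROWS' [FORCE]. ROWS is JSON, a list of rows, each a list of 3 entries, a list of its own where there are three numbers: the finger opening in mm, from 0 to 94, then the shift along the tool's x, y, z in units of 50 mm (1.0 is 50 mm), then the turn about the tool's z in units of 180 degrees (1.0 is 180 degrees). In form: [[fingers, [dx, dy, dz], twist], ...]. A call has 1 to 20 rows; each row shifts and turns the commanded pose from where the row before left it, along the tool's axes as they then stand; what a row does not reach is not made up. A row lasts 1/10 s, in which the tool goes at most 50 mm and 8.59 degrees, less where a joint would pass 70% of its speed; a pose out of reach is approached as far as the arm can. A call with a number of a shift or a turn outside -1 to 1 is refused whole. A call with a gripper value outside its range is refused whole. The fingers move at their own pace and stop on an object; FORCE is the grip in N (left out, the last holds). Time passes only in rows, so rows that do not move let the fingers close. It gives the time, the measured TCP pose, the force, the opening and the grip force at its end, in the units of the state.
- read_state(): the state, without advancing time (a new reading comes with each control period).
- camera(name): name is "side" or "top"; returns the picture (420x560x3 uint8, red, green, blue); there is no depth.
- calibration(name): a dict with "mtx" (3x3 intrinsics, pixels), "distortion" ([k1, k2, p1, p2, k3] as OpenCV has them; the pictures are not rectified), "cam_to_world" (4x4, takes a point from camera to world coordinates). Camera axes: x right, y down, z forward; pixel columns grow to the right and rows downward; lengths in mm; the calibration is good to about 2 mm. A picture is of the moment at which its call begins. calibration takes no time and is no camera call.
- sign_off(): hands the job in; it is judged then, once.
Trained networks look in the newest picture that a camera, given by its name, has taken for a name from the list of things; names that differ only in an ending like _2 or _b are one class to them, and where a whole thing is asked for, a point or a joint stands for the part that bears it (a point fixed in the world has none). Each returns a list of dicts, best first, with "conf" (0 to 1); they miss things now and then, are a little off and sometimes report something else, mostly with a low value. They report only what shows in the picture. A call takes as long as a camera call. They do not tell look-alikes from the thing itself.
- regions_of(camera, query): "pixels" (420x560 bool, what is visible of it) and "rect" ([centre column, centre row, width, height] in pixels, round what is visible of it).
The state is a dict: "clock": time; "joints": joint angles; "qd": joint speeds; "effort": joint torques, N m; "eef_pos": TCP position; "eef_rot": TCP orientation; "wrist_force": force on the tool from outside, world axes, zero at the start; "moment": the same for the moment, N m; "finger_gap": finger opening in mm; "finger_force": force on a finger pad.
Only numpy, scipy, OpenCV 4.12 (cv2) and the standard library are available. Lean on these libraries where they do the work, as an engineer would, in place of code of your own. Each camera call takes 0.05 s, during which the arm holds its last target. There are 200 camera calls.

## Working session

There is one attempt and no reset: what is moved stays moved. The work goes in short steps, Python scripts to look and compute and a shell command to move; the robot and the scene stay as the last step left them, time stands still between calls to the robot, and variables do not carry over. Pictures are saved under pics/ and viewed, at most 14 in all, crops included, and the job is handed in when it is done.

```bash
mkdir -p pics; python3 - <<'E'
from cell import *
import cv2
s=read_state()
print({k:s[k] for k in('clock','joints','eef_pos','eef_rot','finger_gap')})
try: print(grasp_offset)
except Exception as e: print(e)
for n in('side','top'):
    cv2.imwrite(f'pics/{n}0.png',camera(n)[:,:,::-1])
    c=calibration(n); print(n,c['mtx'],c['distortion'],c['cam_to_world'])
    for q in('flask_small','flask_medium','flask_large','ring_small','ring_medium','ring_large','beaker_high','beaker_low'):
        print(q,[(round(r['conf'],2),[round(float(v)) for v in r['rect']]) for r in regions_of(n,q)][:4])
E
```

```text
{'clock': 0.0, 'joints': array([ 1.21939546e+00,  3.00466160e-01,  1.52159858e+00,  9.37528509e-06,
        1.32070239e+00, -6.65932513e-02]), 'eef_pos': array([154.43847363, 527.58961551, 204.88163903]), 'eef_rot': array([-3.14042138e+00, -8.72154759e-05,  2.85678266e+00]), 'finger_gap': 94.22473907904472}
18.8
side [[494.65372584   0.         279.78972321]
 [  0.         494.65372584 208.8939077 ]
 [  0.           0.           1.        ]] [-0.17465491  0.          0.          0.          0.        ] [[ 9.52836481e-01 -1.35305527e-01  2.71652454e-01  1.31996311e+02]
 [-3.03379914e-01 -4.01206660e-01  8.64288056e-01 -1.14925381e+03]
 [-7.95417720e-03 -9.05939088e-01 -4.23333321e-01  6.07234734e+02]
 [ 0.00000000e+00  0.00000000e+00  0.00000000e+00  1.00000000e+00]]
flask_small [(0.91, [215, 203, 20, 43]), (0.8, [283, 223, 24, 49])]
flask_medium [(0.74, [208, 172, 20, 48])]
flask_large [(0.66, [340, 188, 36, 66]), (0.38, [289, 183, 24, 11])]
ring_small [(0.73, [289, 183, 27, 12])]
ring_medium [(0.93, [273, 287, 47, 37]), (0.7, [287, 184, 24, 16])]
ring_large [(0.7, [281, 243, 48, 26]
[... 198 characters left out ...]

 [  0.           0.           1.        ]] [-0.20062426  0.          0.          0.          0.        ] [[-2.59717061e-02 -9.85580518e-01  1.67202013e-01  2.37415440e+02]
 [-9.99655221e-01  2.49595845e-02 -8.15224278e-03  1.46114781e+00]
 [ 3.86139890e-03 -1.67356093e-01 -9.85888953e-01  1.52868935e+03]
 [ 0.00000000e+00  0.00000000e+00  0.00000000e+00  1.00000000e+00]]
flask_small [(0.6, [317, 218, 22, 26]), (0.58, [257, 263, 29, 21])]
flask_medium [(0.97, [179, 260, 29, 28])]
flask_large []
ring_small [(0.94, [189, 174, 33, 34])]
ring_medium [(0.6, [388, 245, 39, 38])]
ring_large [(0.88, [314, 215, 42, 45])]
beaker_high [(0.85, [242, 221, 28, 29])]
beaker_low [(0.62, [378, 167, 32, 32])]
```

```bash
python3 - <<'E'
import cv2
for n,(x,y,w,h) in {'side':(170,130,240,180),'top':(140,110,300,200)}.items():
    im=cv2.imread(f'pics/{n}0.png')[y:y+h,x:x+w]
    k=800/w if 800/w*h<=600 else 600/h
    cv2.imwrite(f'pics/{n}0c.png',cv2.resize(im,None,fx=k,fy=k,interpolation=cv2.INTER_CUBIC))
E
```

```text
(no output)
```

View pics/side0c.png

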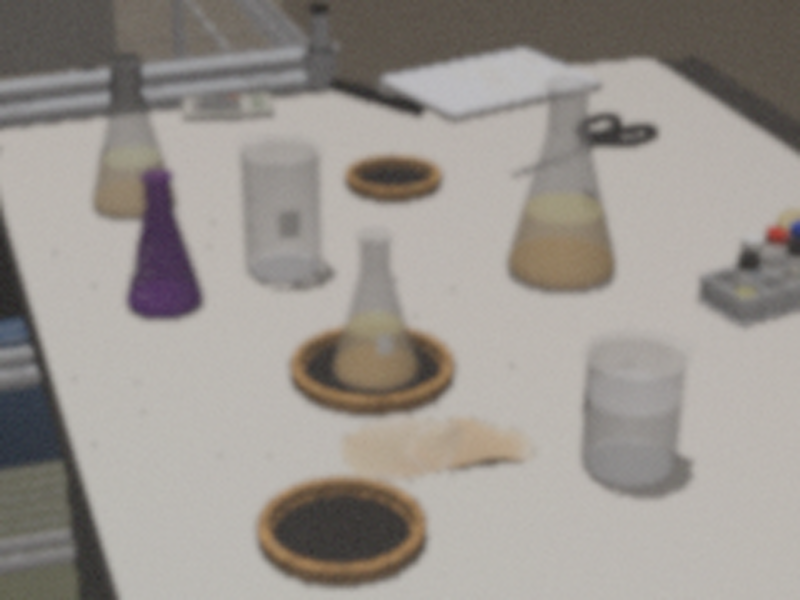

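View pics/top0c.png

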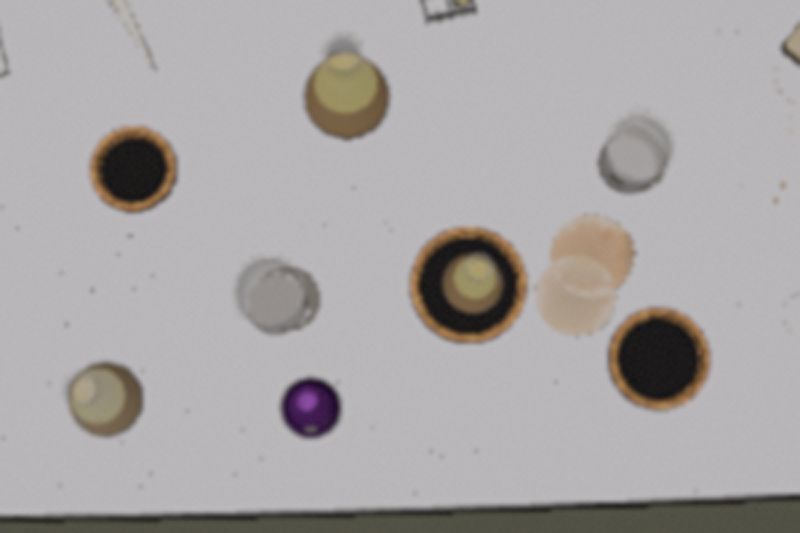

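The side view shows the medium flask at the back left, the purple decoy in front of it, the small flask in the large ring at about (281,243) and the large flask at about (340,188). The top view agrees: medium flask (179,260), large flask (270,146), rings at (190,173), (316,216) and (388,244).

```bash
cat > h.py <<'E'
from cell import *
import cv2, numpy as np
from scipy.optimize import minimize
# profiles: list of (z, radius)
P={'flask_small':[(0,32.5),(8,32.5),(86,14),(117,14)],'flask_medium':[(0,40.5),(10,40.5),(112,15),(146,16)],
'flask_large':[(0,48),(12,48),(132,17.5),(171,19)],'ring_small':[(0,47.5),(14,47.5)],'ring_medium':[(0,55),(14,55)],'ring_large':[(0,63),(14,63)],
'beaker_high':[(0,35.5),(114,35.5)],'beaker_low':[(0,35.5),(90,35.5)]}
S=4
A=np.linspace(0,2*np.pi,48)
def proj(n,p):
    c=calibration(n); T=np.linalg.inv(c['cam_to_world'])
    return cv2.projectPoints(np.float64(p),cv2.Rodrigues(T[:3,:3])[0],T[:3,3],c['mtx'],c['distortion'])[0][:,0]
def sil(n,q,x,y,z0=0):
    m=np.zeros((420*S,560*S),np.uint8); pr=P[q]
    cs=[proj(n,np.c_[x+r*np.cos(A),y+r*np.sin(A),np.full(48,z+z0)]) for z,r in pr]
    for a,b in zip(cs,cs[1:]):
        h=cv2.convexHull(np.float32(np.r_[a,b]*S+S/2-.5)); cv2.fillConvexPoly(m,np.int32(h.round()),1)
    return cv2.resize(m.astype(np.float32),(560,420),interpolation=cv2.INTER_AREA)
def fit(n,q,mask,x0,z0=0):
    m=mask.astype(np.float32)
    def f(p):
        s=sil(n,q,p[0],p[1],z0); return -np.minimum(s,m).sum()/np.maximum(s,m).sum()
    r=minimize(f,x0,method='Nelder-Mead',options=dict(initial_simplex=np.array(x0)+[[0,0],[25,0],[0,25]],xatol=.3,fatol=1e-4))
    return r.x.round(1),round(-r.fun,3)
def ground(n,uv,z):
    c=calibration(n); u=cv2.undistortPoints(np.float64([[uv]]),c['mtx'],c['distortion'])[0,0]
    T=c['cam_to_world']; d=T[:3,:3]@np.r_[u,1]; o=T[:3,3]
    return (o+d*(z-o[2])/d[2])[:2]
def fill(m):
    c=cv2.findContours(m.astype(np.uint8),cv2.RETR_EXTERNAL,cv2.CHAIN_APPROX_NONE)[0]
    return cv2.drawContours(np.zeros(m.shape,np.uint8),c,-1,1,-1)
E
python3 - <<'E'
from h import *
px={'flask_small':(317,218),'flask_medium':(179,260),'flask_large':(270,146),'ring_small':(189,174),'ring_medium':(388,245),'ring_large':(314,215),'beaker_high':(242,221),'beaker_low':(378,167)}
for n in('top','side'):
    camera(n)
    for q in P:
        g=ground('top',px[q],20); 
        e=proj(n,[[*g,P[q][-1][0]/2]])[0]
        L=[r for r in regions_of(n,q) if np.hypot(*(np.array(r['rect'][:2])-e))<15]
        print(n,q,g.round(),[(round(r['conf'],2),*fit(n,q,fill(r['pixels']),g,4 if q=='flask_small' else 0)) for r in L[:1]])
E
```

```text
top flask_small [ 461. -107.] [(0.64, array([ 468.2, -105.4]), np.float64(0.959))]
top flask_medium [351. 283.] [(0.88, array([354.4, 286.4]), np.float64(0.919))]
top flask_large [674.  21.] [(0.89, array([679.1,  24.3]), np.float64(0.96))]
top ring_small [597. 255.] [(0.73, array([603.9, 256.2]), np.float64(0.96))]
top ring_medium [ 379. -304.] [(0.68, array([ 383.6, -302. ]), np.float64(0.899))]
top ring_large [469. -98.] [(0.96, array([ 466.5, -101.7]), np.float64(0.973))]
top beaker_high [458. 105.] [(0.75, array([452.4, 104.3]), np.float64(0.948))]
top beaker_low [ 605. -288.] [(0.78, array([ 598.3, -283.9]), np.float64(0.854))]
side flask_small [ 461. -107.] [(0.71, array([ 466.6, -100.4]), np.float64(0.899))]
side flask_medium [351. 283.] [(0.56, array([354. , 293.9]), np.float64(0.737))]
side flask_large [674.  21.] [(0.63, array([679.1,  30.7]), np.float64(0.944))]
side ring_small [597. 255.] [(0.55, array([601.6, 261.1]), np.float64(0.914))]
side ring_medium [ 379. -304.] []
side ring_large [469. -98.] [(0.59, array([464.2, -98.5]), np.float64(0.569))]
side beaker_high [458. 105.] [(0.8, array([451.6, 112. ]), np.float64(0.888))]
side beaker_low [ 605. -288.] [(0.85, array([ 594.5, -277.9]), np.float64(0.91))]
```

```bash
python3 -m jog '[[94,[0,0,0],-0.0453],[94,[0,0,0],-0.0453],[94,[-0.35,-0.7,0],0],[94,[-0.35,-0.7,0],0],[94,[-0.35,-0.7,0],0],[94,[-0.35,-0.7,0],0],[94,[-0.35,-0.7,0],0],[94,[-0.35,-0.7,0],0],[94,[-0.35,-0.7,0],0],[94,[-0.35,-0.7,0],0],[94,[-0.35,-0.7,0],0],[94,[-0.35,-0.7,0],0],[94,[-0.35,-0.7,0],0],[94,[-0.35,-0.7,0],0],[94,[-0.35,-0.7,0],0],[94,[-0.35,-0.7,0],0],[94,[-0.35,-0.7,0],0],[94,[-0.35,-0.7,0],0],[94,[-0.35,-0.7,0],0],[94,[0,0,0],0]]'
```

```text
clock: 3.8
eef_pos: [453.0, -70.3, 205.2]
eef_rot: [-3.141, -0.0, 3.138]
wrist_force: [-0.2, 0.8, -0.4]
finger_gap: 94.1
finger_force: 0.0
```

```bash
python3 -m jog '[[94,[-0.3,-0.68,0],0],[94,[0,0,0.3],0],[94,[0,0,0.3],0],[94,[0,0,0.3],0],[94,[0,0,0.3],0],[94,[0,0,0.3],0],[94,[0,0,0.3],0],[94,[0,0,0.3],0],[94,[0,0,0.3],0],[94,[0,0,0],0]]' && python3 - <<'E'
import cv2
from cell import *
im=camera('side')[170:290,200:360,::-1]
a=cv2.resize(im,None,fx=3.5,fy=3.5,interpolation=cv2.INTER_CUBIC)
cv2.imwrite('pics/s1.png',a)
E
```

```text
clock: 4.8
eef_pos: [465.9, -100.4, 84.1]
eef_rot: [3.141, -0.003, -3.141]
wrist_force: [-0.1, -0.2, 1.1]
finger_gap: 93.8
finger_force: 0.0
```

View pics/s1.png

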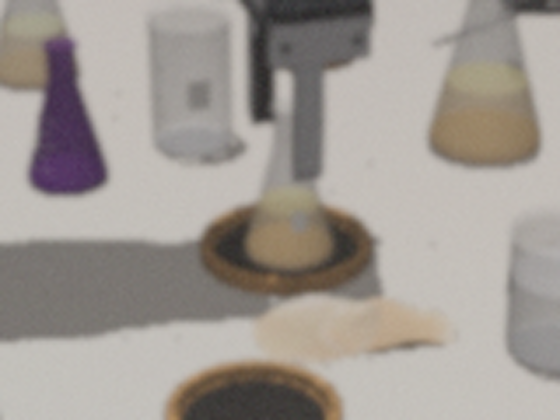

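The neck (crop x≈285) sits between the fingers (about 262 and 308), so I'll close and lift a little.

```bash
python3 -m jog '[[70,[0,0,0],0],[50,[0,0,0],0],[40,[0,0,0],0],[34,[0,0,0],0],[28,[0,0,0],0],[20,[0,0,0],0],[15,[0,0,0],0],[15,[0,0,0],0],[15,[0,0,0],0]]' 30; python3 -m jog '[[15,[0,0,-0.1],0],[15,[0,0,-0.2],0],[15,[0,0,-0.2],0],[15,[0,0,-0.1],0],[15,[0,0,0],0],[15,[0,0,0],0],[15,[0,0,0],0]]'
python3 - <<'E'
from h import *
print(read_state()['eef_pos'])
for n in('top','side'):
    camera(n)
    for r in regions_of(n,'flask_small')+regions_of(n,'ring_large'): print(n,r['conf'],r['rect'])
E
```

```text
clock: 5.75
eef_pos: [467.0, -101.3, 85.5]
eef_rot: [-3.141, 0.0, 3.141]
wrist_force: [0.4, 3.6, -1.4]
finger_gap: 25.5
finger_force: 26.8
clock: 6.45
eef_pos: [466.7, -101.2, 115.2]
eef_rot: [3.141, -0.001, 3.141]
wrist_force: [-0.4, 0.1, -2.5]
finger_gap: 25.4
finger_force: 30.2
[ 466.74149539 -101.15180738  115.15174189]
top 0.87 [259.2, 263.0, 22.6, 23.6]
side 0.83 [217.1, 203.3, 22.5, 42.3]
side 0.6 [283.4, 220.1, 24.2, 33.4]
side 0.56 [281.4, 241.6, 47.4, 25.1]
```

```bash
python3 -m jog '[[15,[0,0,-0.15],0],[15,[0,0,-0.3],0],[15,[0,0,-0.3],0],[15,[0,0,-0.3],0],[15,[0,0,-0.3],0],[15,[0,0,-0.3],0],[15,[0,0,-0.2],0],[15,[0,0,-0.05],0]]' 40; python3 -m jog '[[15,[-0.05,0.12,0],0],[15,[-0.1,0.25,0],0],[15,[-0.15,0.4,0],0],[15,[-0.16,0.42,0],0],[15,[-0.16,0.42,0],0],[15,[-0.16,0.42,0],0],[15,[-0.16,0.42,0],0],[15,[-0.16,0.42,0],0],[15,[-0.16,0.42,0],0],[15,[-0.16,0.42,0],0],[15,[-0.16,0.42,0],0],[15,[-0.16,0.42,0],0],[15,[-0.16,0.42,0],0],[15,[-0.16,0.42,0],0],[15,[-0.16,0.42,0],0],[15,[-0.16,0.42,0],0],[15,[-0.16,0.42,0],0],[15,[-0.1,0.25,0],0],[15,[-0.07,0.12,0],0],[15,[0,0,0],0]]'
```

```text
clock: 7.55
eef_pos: [467.3, -101.3, 211.7]
eef_rot: [-3.141, 0.002, 3.141]
wrist_force: [0.7, -0.3, -1.3]
finger_gap: 25.0
finger_force: 40.2
clock: 9.55
eef_pos: [602.2, 250.8, 209.4]
eef_rot: [-3.141, -0.001, -3.141]
wrist_force: [-0.3, 0.4, -1.9]
finger_gap: 25.5
finger_force: 40.2
```

```bash
python3 -m jog '[[15,[0,0.12,0.1],0],[15,[0,0,0.25],0],[15,[0,0,0.3],0],[15,[0,0,0.3],0],[15,[0,0,0.3],0],[15,[0,0,0.3],0],[15,[0,0,0.2],0],[15,[0,0,0.1],0],[15,[0,0,0],0],[15,[0,0,0],0]]'
python3 - <<'E'
from h import *
p=read_state()['eef_pos']; print(p)
for n in('top','side'):
    im=camera(n)
    for q,z in(('flask_small',p[2]-85+4),('ring_small',0)):
      for r in regions_of(n,q)[:3]:
        if np.hypot(*(np.array(r['rect'][:2])-proj(n,[[p[0],p[1],50]])[0]))<30: print(n,q,r['conf'],r['rect'],*fit(n,q,fill(r['pixels']),p[:2],z))
    c=proj(n,[[p[0],p[1],40]])[0].astype(int)
    cv2.imwrite(f'pics/p1{n}.png',cv2.resize(im[c[1]-45:c[1]+45,c[0]-60:c[0]+60,::-1],None,fx=5,fy=5,interpolation=cv2.INTER_CUBIC))
E
```

```text
clock: 10.55
eef_pos: [602.8, 255.9, 118.5]
eef_rot: [3.141, 0.001, 3.141]
wrist_force: [-0.2, -0.2, -1.9]
finger_gap: 25.1
finger_force: 40.2
[602.76511349 255.87462797 118.54658789]
side flask_small 0.73 [290.4, 159.5, 16.0, 36.4] [602.5 258.6] 0.751
side ring_small 0.67 [288.6, 185.6, 26.0, 15.7] [601.2 262.4] 0.857
```

View pics/p1side.png

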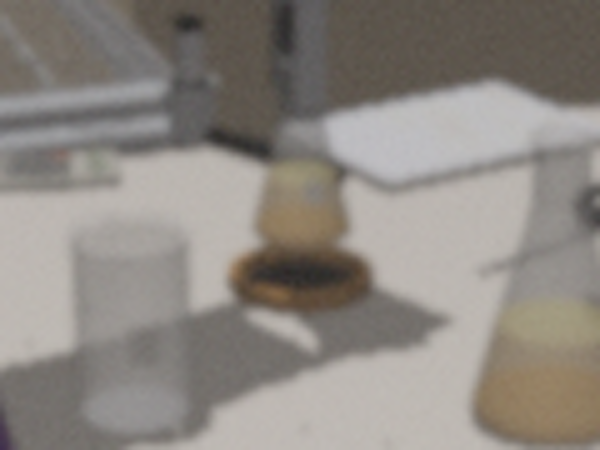

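```bash
python3 -m jog '[[15,[0,0.04,0.08],0],[15,[0,0,0.12],0],[15,[0,0,0.12],0],[15,[0,0,0.1],0],[15,[0,0,0.08],0],[15,[0,0,0.05],0],[15,[0,0,0],0],[15,[0,0,0],0]]'
```

```text
clock: 11.65
eef_pos: [602.6, 257.8, 90.6]
eef_rot: [3.142, 0.0, 3.141]
wrist_force: [-0.1, 1.0, -1.9]
finger_gap: 25.7
finger_force: 40.2
```

```bash
python3 -m jog '[[15,[0,0,0.03],0],[15,[0,0,0.03],0],[15,[0,0,0],0]]';python3 -m jog '[[15,[0,0,0.02],0],[15,[0,0,0.02],0],[15,[0,0,0],0]]'
```

```text
clock: 11.95
eef_pos: [602.4, 257.7, 87.2]
eef_rot: [-3.141, -0.0, 3.141]
wrist_force: [-0.1, -0.5, -1.2]
finger_gap: 25.1
finger_force: 40.2
clock: 12.25
eef_pos: [602.5, 257.8, 85.4]
eef_rot: [3.142, 0.0, 3.141]
wrist_force: [0.2, 0.3, -0.7]
finger_gap: 25.0
finger_force: 40.2
```

```bash
python3 -m jog '[[15,[0,0,0.02],0],[15,[0,0,0],0]]';python3 -m jog '[[15,[0,0,0.02],0],[15,[0,0,0],0]]'
python3 - <<'E'
from h import *
p=read_state()['eef_pos']
for n in('side',):
    im=camera(n)
    c=proj(n,[[p[0],p[1],40]])[0].astype(int)
    cv2.imwrite(f'pics/p2{n}.png',cv2.resize(im[c[1]-45:c[1]+45,c[0]-60:c[0]+60,::-1],None,fx=5,fy=5,interpolation=cv2.INTER_CUBIC))
E
```

```text
clock: 12.45
eef_pos: [602.7, 257.9, 85.3]
eef_rot: [3.141, 0.001, 3.142]
wrist_force: [-2.4, -0.6, 4.8]
finger_gap: 25.5
finger_force: 40.3
clock: 12.65
eef_pos: [602.9, 258.0, 85.2]
eef_rot: [3.141, 0.002, 3.142]
wrist_force: [-3.3, -1.0, 12.7]
finger_gap: 25.4
finger_force: 40.4
```

View pics/p2side.png

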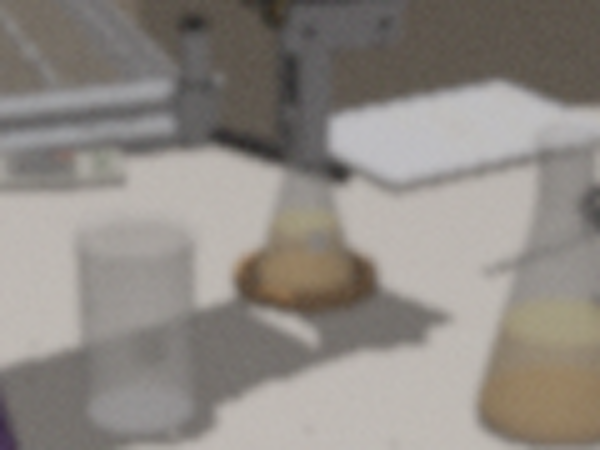

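```bash
python3 -m jog '[[15,[0,0,-0.02],0],[40,[0,0,0],0],[60,[0,0,0],0],[94,[0,0,0],0],[94,[0,0,0],0],[94,[0,0,-0.1],0],[94,[0,0,-0.4],0],[94,[0,0,-0.5],0],[94,[0,0,-0.5],0],[94,[0,0,-0.5],0],[94,[0,0,-0.5],0],[94,[-0.16,-0.46,0],0],[94,[-0.16,-0.46,0],0],[94,[-0.16,-0.46,0],0],[94,[-0.16,-0.46,0],0],[94,[-0.16,-0.46,0],0],[94,[-0.16,-0.46,0],0],[94,[-0.16,-0.46,0],0],[94,[-0.16,-0.46,0],0],[94,[0,0,0],0]]'
python3 - <<'E'
from h import *
for n in('top','side'):
    camera(n)
    for q,z,g in(('flask_small',4,(603,257)),('ring_small',0,(603,257)),('flask_large',0,(679,27)),('ring_large',0,(466,-101)),('ring_medium',0,(384,-302)),('flask_medium',0,(354,286))):
      for r in regions_of(n,q)[:3]:
        if np.hypot(*(np.array(r['rect'][:2])-proj(n,[[*g,50]])[0]))<25: print(n,q,round(r['conf'],2),*fit(n,q,fill(r['pixels']),g,z))
E
```

```text
clock: 14.7
eef_pos: [667.0, 71.1, 209.5]
eef_rot: [-3.141, 0.0, 3.139]
wrist_force: [-0.9, -0.5, -0.4]
finger_gap: 93.8
finger_force: 0.0
top flask_small 0.95 [604.4 256. ] 0.944
top ring_small 0.97 [603.1 255. ] 0.435
top ring_small 0.53 [615.6 264. ] 0.469
top flask_large 0.5 [6.568e+02 5.000e-01] 0.215
top ring_large 0.82 [ 467.  -102.2] 0.965
top ring_medium 0.84 [ 383.2 -304.2] 0.96
top flask_medium 0.81 [355.5 285.9] 0.901
side flask_small 0.93 [606.3 273. ] 0.856
side ring_small 0.7 [599.6 262.9] 0.3
side flask_large 0.55 [677.6  29.2] 0.947
side ring_large 0.73 [464.1 -97.6] 0.94
side ring_medium 0.94 [ 379.1 -301.3] 0.914
side flask_medium 0.81 [354.  293.5] 0.799
```

```bash
python3 -m jog '[[94,[-0.1,-0.45,0],0],[94,[-0.1,-0.45,0],0],[94,[0,0,0],0],[94,[0,0,0.3],0],[94,[0,0,0.3],0],[94,[0,0,0.3],0],[94,[0,0,0.3],0],[94,[0,0,0.3],0],[94,[0,0,0.1],0],[94,[0,0,0],0]]' && python3 - <<'E'
import cv2
from cell import *
im=camera('side')[110:230,260:420,::-1]
cv2.imwrite('pics/s3.png',cv2.resize(im,None,fx=3.5,fy=3.5,interpolation=cv2.INTER_CUBIC))
E
```

```text
clock: 16.4
eef_pos: [676.2, 28.8, 128.4]
eef_rot: [-3.142, -0.001, 3.142]
wrist_force: [-0.5, 0.2, 0.0]
finger_gap: 94.0
finger_force: 0.0
```

View pics/s3.png

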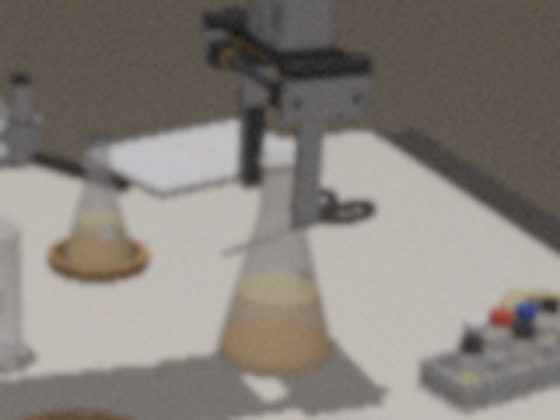

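The small flask stands in its ring at about (100,220), and the fingers straddle the large flask's neck (x≈278).

```bash
python3 -m jog '[[75,[0,-0.04,0],0],[60,[0,0,0],0],[50,[0,0,0],0],[43,[0,0,0],0],[38,[0,0,0],0],[30,[0,0,0],0],[20,[0,0,0],0],[20,[0,0,0],0],[20,[0,0,0],0]]' 40; python3 -m jog '[[20,[0,0,-0.1],0],[20,[0,0,-0.2],0],[20,[0,0,-0.3],0],[20,[0,0,-0.3],0],[20,[0,0,-0.3],0],[20,[0,0,-0.3],0],[20,[0,0,-0.1],0],[20,[0,0,0],0],[20,[0,0,0],0]]'
```

```text
clock: 17.35
eef_pos: [676.5, 26.7, 129.5]
eef_rot: [-3.142, 0.0, 3.141]
wrist_force: [-1.1, -0.4, 0.8]
finger_gap: 36.7
finger_force: 40.0
clock: 18.25
eef_pos: [676.2, 26.7, 208.7]
eef_rot: [3.142, -0.001, 3.141]
wrist_force: [0.6, -0.2, -3.8]
finger_gap: 36.3
finger_force: 40.0
```

```bash
python3 -m jog '[[20,[0.08,-0.05,0],0],[20,[0.16,-0.1,0],0],[20,[0.25,-0.15,0],0],[20,[0.27,-0.16,0],0],[20,[0.27,-0.16,0],0],[20,[0.27,-0.16,0],0],[20,[0.27,-0.16,0],0],[20,[0.27,-0.16,0],0],[20,[0.27,-0.16,0],0],[20,[0.27,-0.16,0],0],[20,[0.27,-0.16,0],0],[20,[0.27,-0.16,0],0],[20,[0.27,-0.16,0],0],[20,[0.27,-0.16,0],0],[20,[0.27,-0.16,0],0],[20,[0.27,-0.16,0],0],[20,[0.16,-0.1,0],0],[20,[0.08,-0.05,0],0],[20,[0,0,0],0]]'
```

```text
clock: 20.15
eef_pos: [464.2, -99.9, 209.5]
eef_rot: [-3.142, 0.0, 3.141]
wrist_force: [0.3, -0.4, -3.2]
finger_gap: 36.5
finger_force: 40.0
```

```bash
python3 -m jog '[[20,[0,0,0.1],0],[20,[0,0,0.2],0],[20,[0,0,0.2],0],[20,[0,0,0.2],0],[20,[0,0,0.15],0],[20,[0,0,0.1],0],[20,[0,0,0.05],0],[20,[0,0,0],0],[20,[0,0,0],0]]'
python3 - <<'E'
from h import *
p=read_state()['eef_pos']; print(p)
for n in('side','top'):
    im=camera(n)
    for q,z in(('flask_large',p[2]-129),('ring_large',0)):
      for r in regions_of(n,q)[:3]:
        if np.hypot(*(np.array(r['rect'][:2])-proj(n,[[p[0],p[1],50]])[0]))<40: print(n,q,r['conf'],r['rect'],*fit(n,q,fill(r['pixels']),p[:2],z))
im=camera('side');c=proj('side',[[p[0],p[1],40]])[0].astype(int)
cv2.imwrite(f'pics/p3.png',cv2.resize(im[c[1]-45:c[1]+45,c[0]-60:c[0]+60,::-1],None,fx=5,fy=5,interpolation=cv2.INTER_CUBIC))
E
```

```text
clock: 21.05
eef_pos: [464.6, -99.8, 159.7]
eef_rot: [-3.141, 0.0, 3.141]
wrist_force: [-0.8, 0.8, -3.0]
finger_gap: 36.5
finger_force: 40.0
[464.58076782 -99.7586335  159.72751453]
side flask_large 0.71 [281.9, 203.7, 36.6, 76.3] [464.8 -96.6] 0.851
side ring_large 0.7 [280.9, 243.5, 47.6, 19.6] [464.3 -99.2] 0.632
```

View pics/p3.png

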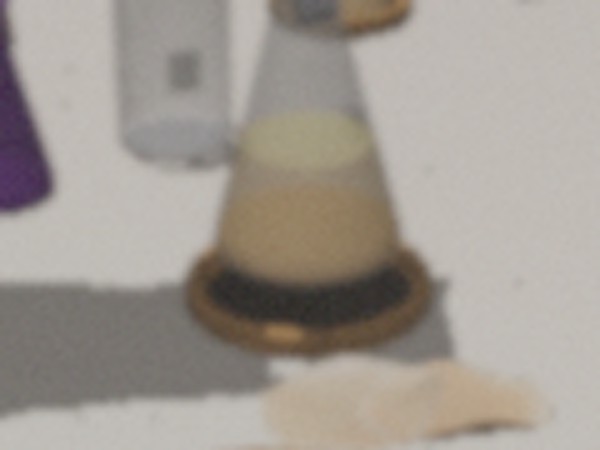

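The flask (x≈308) is centred over the ring (x≈309) and upright, so I'll lower it.

```bash
python3 -m jog '[[20,[0,0,0.08],0],[20,[0,0,0.12],0],[20,[0,0,0.12],0],[20,[0,0,0.08],0],[20,[0,0,0.05],0],[20,[0,0,0],0]]';python3 -m jog '[[20,[0,0,0.02],0],[20,[0,0,0.02],0],[20,[0,0,0],0]]'; python3 -m jog '[[20,[0,0,0.02],0],[20,[0,0,0],0]]'
```

```text
clock: 22.0
eef_pos: [464.3, -99.7, 136.6]
eef_rot: [3.141, -0.001, 3.141]
wrist_force: [-0.5, -1.1, -3.3]
finger_gap: 36.5
finger_force: 40.0
clock: 22.3
eef_pos: [464.4, -99.7, 134.9]
eef_rot: [-3.142, -0.0, 3.141]
wrist_force: [0.0, 1.3, -3.4]
finger_gap: 36.5
finger_force: 40.0
clock: 22.5
eef_pos: [464.4, -99.7, 133.9]
eef_rot: [-3.142, -0.0, 3.141]
wrist_force: [-0.5, -0.7, -4.2]
finger_gap: 36.9
finger_force: 40.0
```

```bash
python3 -m jog '[[20,[0,0,0.02],0],[20,[0,0,0],0]]'
```

```text
clock: 22.7
eef_pos: [464.7, -99.9, 133.4]
eef_rot: [-3.141, 0.001, 3.141]
wrist_force: [-0.7, -0.9, 2.0]
finger_gap: 36.0
finger_force: 40.0
```

```bash
python3 -m jog '[[20,[0,0,0],0],[45,[0,0,0],0],[60,[0,0,0],0],[94,[0,0,0],0],[94,[0,0,0],0],[94,[0,0,-0.1],0],[94,[0,0,-0.4],0],[94,[0,0,-0.5],0],[94,[0,0,-0.5],0],[94,[0,0,-0.2],0],[94,[0,0,0],0]]'; python3 -m jog '[[94,[0.15,0.52,0],0],[94,[0.15,0.52,0],0],[94,[0.15,0.52,0],0],[94,[0.15,0.52,0],0],[94,[0.15,0.52,0],0],[94,[0.15,0.52,0],0],[94,[0.15,0.52,0],0],[94,[0.15,0.52,0],0],[94,[0.15,0.52,0],0],[94,[0.15,0.52,0],0],[94,[0.15,0.52,0],0],[94,[0.15,0.52,0],0],[94,[0.15,0.52,0],0],[94,[0.15,0.52,0],0],[94,[0.13,0.5,0],0],[94,[0,0,0],0],[94,[0,0,0],0]]'
```

```text
clock: 23.8
eef_pos: [464.8, -99.8, 218.9]
eef_rot: [-3.141, 0.002, 3.141]
wrist_force: [-0.7, 0.2, -1.0]
finger_gap: 93.7
finger_force: 0.0
clock: 25.5
eef_pos: [352.6, 289.1, 216.8]
eef_rot: [-3.14, -0.001, -3.141]
wrist_force: [-0.1, 0.7, 0.4]
finger_gap: 94.4
finger_force: 0.0
```

Now descend to 107 (126 − 18.8).

```bash
python3 -m jog '[[94,[0,0,0.3],0],[94,[0,0,0.3],0],[94,[0,0,0.3],0],[94,[0,0,0.3],0],[94,[0,0,0.3],0],[94,[0,0,0.3],0],[94,[0,0,0.3],0],[94,[0,0,0.1],0],[94,[0,0,0],0]]' && python3 - <<'E'
import cv2
from cell import *
im=camera('side')[100:220,150:310,::-1]
cv2.imwrite('pics/s4.png',cv2.resize(im,None,fx=3.5,fy=3.5,interpolation=cv2.INTER_CUBIC))
E
```

```text
clock: 26.4
eef_pos: [352.9, 288.5, 107.4]
eef_rot: [-3.141, -0.001, 3.141]
wrist_force: [0.3, -0.0, -1.3]
finger_gap: 93.9
finger_force: 0.0
```

View pics/s4.png

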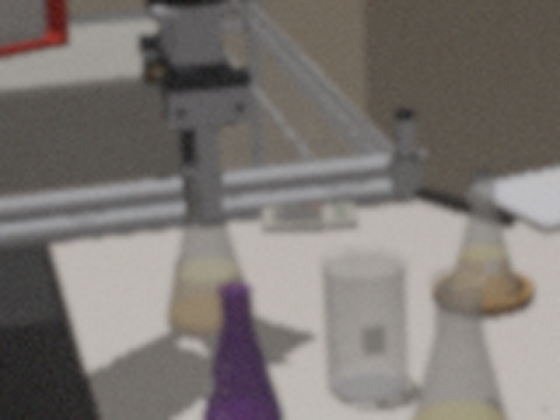

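```bash
python3 -m jog '[[75,[0,0,0],0],[60,[0,0,0],0],[50,[0,0,0],0],[40,[0,0,0],0],[33,[0,0,0],0],[25,[0,0,0],0],[18,[0,0,0],0],[18,[0,0,0],0],[18,[0,0,0],0]]' 40; python3 -m jog '[[18,[0,0,-0.1],0],[18,[0,0,-0.2],0],[18,[0,0,-0.3],0],[18,[0,0,-0.3],0],[18,[0,0,-0.3],0],[18,[0,0,-0.3],0],[18,[0,0,-0.3],0],[18,[0,0,-0.3],0],[18,[0,0,-0.3],0],[18,[0,0,-0.3],0],[18,[0,0,-0.2],0],[18,[0,0,-0.1],0],[18,[0,0,0],0],[18,[0,0,0],0]]'
```

```text
clock: 27.35
eef_pos: [353.0, 289.2, 107.9]
eef_rot: [-3.141, -0.0, 3.141]
wrist_force: [0.1, -0.8, 0.3]
finger_gap: 31.1
finger_force: 40.0
clock: 28.75
eef_pos: [352.8, 289.2, 257.5]
eef_rot: [-3.141, -0.001, 3.141]
wrist_force: [0.3, -0.2, -1.6]
finger_gap: 31.1
finger_force: 40.0
```

```bash
python3 -m jog '[[18,[0,-0.1,0],0],[18,[-0.01,-0.2,0],0],[18,[-0.01,-0.3,0],0],[18,[-0.018,-0.36,0],0],[18,[-0.018,-0.36,0],0],[18,[-0.018,-0.36,0],0],[18,[-0.018,-0.36,0],0],[18,[-0.018,-0.36,0],0],[18,[-0.018,-0.36,0],0],[18,[-0.018,-0.36,0],0],[18,[-0.018,-0.36,0],0],[18,[-0.018,-0.36,0],0],[18,[-0.018,-0.36,0],0],[18,[-0.018,-0.36,0],0],[18,[-0.018,-0.36,0],0],[18,[-0.018,-0.36,0],0],[18,[-0.018,-0.36,0],0],[18,[-0.018,-0.36,0],0],[18,[-0.018,-0.36,0],0],[18,[-0.018,-0.36,0],0]]'; python3 -m jog '[[18,[-0.018,-0.36,0],0],[18,[-0.018,-0.36,0],0],[18,[-0.018,-0.36,0],0],[18,[-0.018,-0.36,0],0],[18,[-0.018,-0.36,0],0],[18,[-0.018,-0.36,0],0],[18,[-0.018,-0.36,0],0],[18,[-0.018,-0.36,0],0],[18,[-0.018,-0.36,0],0],[18,[-0.018,-0.36,0],0],[18,[-0.018,-0.36,0],0],[18,[-0.018,-0.36,0],0],[18,[-0.01,-0.3,0],0],[18,[-0.01,-0.2,0],0],[18,[-0.01,-0.15,0],0],[18,[0,-0.1,0],0],[18,[0,0,0],0],[18,[0,0,0],0]]'
```

```text
clock: 30.75
eef_pos: [368.5, -48.1, 257.9]
eef_rot: [-3.141, 0.0, 3.141]
wrist_force: [-0.3, 0.8, -3.1]
finger_gap: 31.3
finger_force: 40.0
clock: 32.55
eef_pos: [381.5, -299.9, 257.9]
eef_rot: [3.141, -0.0, -3.142]
wrist_force: [-0.0, 0.2, -2.1]
finger_gap: 31.1
finger_force: 40.0
```

```bash
python3 -m jog '[[18,[0,-0.02,0.1],0],[18,[0,0,0.2],0],[18,[0,0,0.3],0],[18,[0,0,0.3],0],[18,[0,0,0.3],0],[18,[0,0,0.3],0],[18,[0,0,0.3],0],[18,[0,0,0.3],0],[18,[0,0,0.2],0],[18,[0,0,0.1],0],[18,[0,0,0],0],[18,[0,0,0],0]]'
python3 - <<'E'
from h import *
p=read_state()['eef_pos']; print(p)
for n in('side',):
    im=camera(n)
    for q,z in(('flask_medium',p[2]-107.9),('ring_medium',0)):
      for r in regions_of(n,q)[:3]:
        if np.hypot(*(np.array(r['rect'][:2])-proj(n,[[p[0],p[1],50]])[0]))<40: print(n,q,r['conf'],r['rect'],*fit(n,q,fill(r['pixels']),p[:2],z))
c=proj('side',[[p[0],p[1],40]])[0].astype(int)
cv2.imwrite(f'pics/p4.png',cv2.resize(im[c[1]-50:c[1]+50,c[0]-60:c[0]+60,::-1],None,fx=5,fy=5,interpolation=cv2.INTER_CUBIC))
E
```

```text
clock: 33.75
eef_pos: [381.7, -301.3, 138.4]
eef_rot: [-3.141, 0.0, 3.141]
wrist_force: [0.0, -0.1, -2.2]
finger_gap: 31.1
finger_force: 40.0
[ 381.6536022  -301.33100027  138.3555397 ]
side flask_medium 0.68 [271.6, 251.8, 36.9, 75.3] [ 381.  -299.1] 0.821
side ring_medium 0.7 [269.9, 289.9, 52.2, 29.3] [ 378.8 -301.8] 0.615
```

View pics/p4.png

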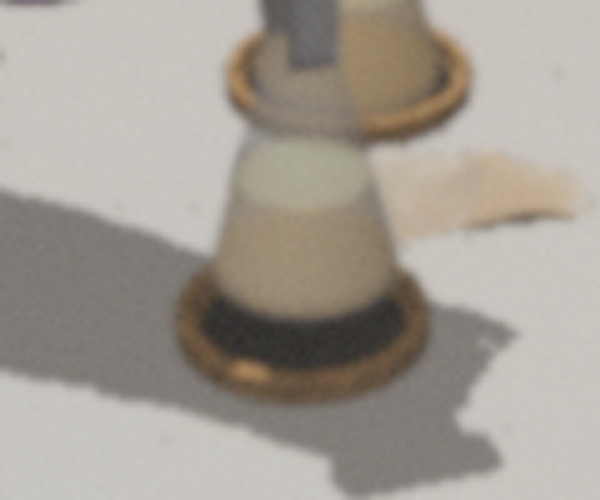

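The medium flask (x≈306) is about 1 mm right of its ring's centre (x≈303). I'll nudge it and lower.

```bash
python3 -m jog '[[18,[0.02,0,0.08],0],[18,[0,0,0.1],0],[18,[0,0,0.1],0],[18,[0,0,0.08],0],[18,[0,0,0.06],0],[18,[0,0,0.02],0],[18,[0,0,0],0]]';python3 -m jog '[[18,[0,0,0.02],0],[18,[0,0,0.02],0],[18,[0,0,0],0]]'; python3 -m jog '[[18,[0,0,0.02],0],[18,[0,0,0],0]]'
```

```text
clock: 34.6
eef_pos: [380.5, -301.2, 115.8]
eef_rot: [3.141, -0.0, 3.141]
wrist_force: [-0.3, 0.1, -2.1]
finger_gap: 31.0
finger_force: 40.0
clock: 34.9
eef_pos: [380.5, -301.2, 113.9]
eef_rot: [3.142, -0.0, 3.141]
wrist_force: [-0.7, -0.2, -3.7]
finger_gap: 30.9
finger_force: 40.0
clock: 35.1
eef_pos: [380.5, -301.2, 112.9]
eef_rot: [3.142, -0.0, 3.141]
wrist_force: [-0.3, -0.7, -2.6]
finger_gap: 31.3
finger_force: 40.0
```

```bash
python3 -m jog '[[18,[0,0,0.02],0],[18,[0,0,0],0]]'; python3 -m jog '[[18,[0,0,0.01],0],[18,[0,0,0],0]]'
```

```text
clock: 35.3
eef_pos: [380.5, -301.2, 111.9]
eef_rot: [-3.141, 0.0, 3.141]
wrist_force: [0.3, -0.7, -1.8]
finger_gap: 31.4
finger_force: 40.0
clock: 35.5
eef_pos: [380.7, -301.4, 111.8]
eef_rot: [-3.141, 0.001, 3.141]
wrist_force: [-0.7, -0.9, 2.6]
finger_gap: 31.1
finger_force: 40.0
```

Contact. Release, lift, and move clear of the cameras' view.

```bash
python3 -m jog '[[18,[0,0,0],0],[40,[0,0,0],0],[60,[0,0,0],0],[94,[0,0,0],0],[94,[0,0,0],0],[94,[0,0,-0.1],0],[94,[0,0,-0.4],0],[94,[0,0,-0.5],0],[94,[0,0,-0.5],0],[94,[0,0,-0.5],0],[94,[0.1,-0.5,0],0],[94,[0.1,-0.5,0],0],[94,[0.1,-0.5,0],0],[94,[0.1,-0.5,0],0],[94,[0.1,-0.5,0],0],[94,[0,0,0],0]]'
python3 - <<'E'
from h import *
G={'flask_small':(603,257),'flask_large':(465,-100),'flask_medium':(381,-301),'beaker_high':(452,104),'beaker_low':(598,-284)}
im=camera('top')
cv2.imwrite('pics/e_top.png',cv2.resize(im[110:310,140:440,::-1],None,fx=2.66,fy=2.66,interpolation=cv2.INTER_CUBIC))
for q,g in G.items():
  for r in regions_of('top',q)[:3]:
    if np.hypot(*(np.array(r['rect'][:2])-proj('top',[[*g,50]])[0]))<25: print(q,round(r['conf'],2),*fit('top',q,fill(r['pixels']),g,4 if q[0]=='f' else 0))
im=camera('side')
cv2.imwrite('pics/e_side.png',cv2.resize(im[130:310,170:410,::-1],None,fx=3.33,fy=3.33,interpolation=cv2.INTER_CUBIC))
E
```

```text
clock: 37.1
eef_pos: [354.6, -428.1, 211.3]
eef_rot: [-3.142, -0.0, 3.139]
wrist_force: [0.0, -0.2, -1.2]
finger_gap: 93.6
finger_force: 0.0
flask_small 0.87 [605.3 254.9] 0.948
flask_large 0.71 [ 467.2 -103.3] 0.966
flask_medium 0.72 [ 382.4 -305. ] 0.947
beaker_high 0.93 [452.4 104.7] 0.891
beaker_low 0.86 [ 599.1 -282.9] 0.935
```

View pics/e_top.png

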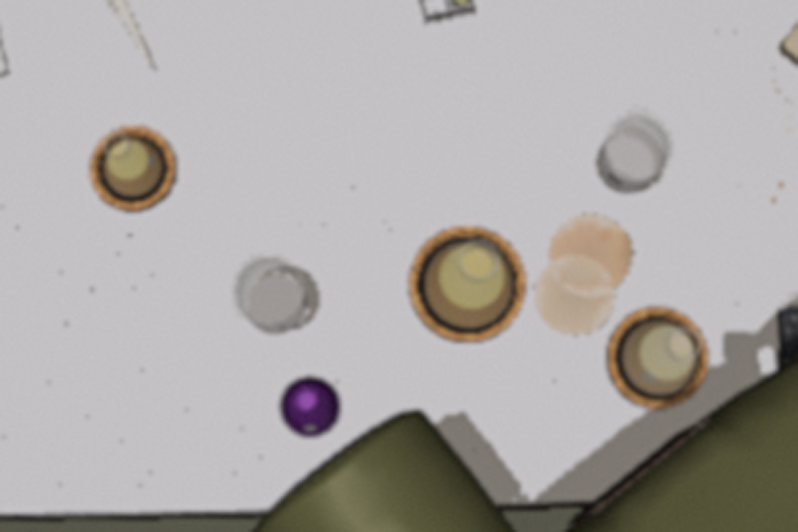

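View pics/e_side.png

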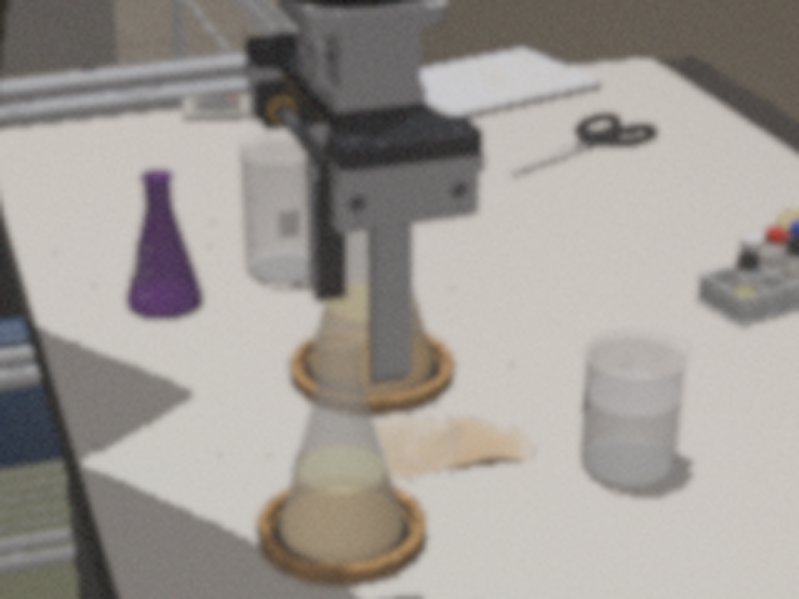

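The top view shows all three flasks centred in their rings, at (133,168), (468,284) and (658,357). Both beakers are unmoved, and the gripper is open and clear.

```bash
python3 -c "
from cell import *
print(sign_off())"
```

```text
the job is handed in; nothing more can be done
None
```

All three flasks stand upright in the rings of their own size, the beakers have not moved, and I handed the job in at about 37 s of the 99 s allowed (the sign-off returned no verdict).

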